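# Sort the sealed canisters by weight

## Robot

A 6-joint arm with a two-finger parallel gripper is mounted at the origin on a cart in front of the work surface, level with it; the furniture and walls round the work are solid. World frame = base frame: x ahead of the robot, y to its left, z up, the work surface at z = 0. Lengths are in mm, angles in rad, forces in N, time in s.
With the tool pointing down it reaches from about 250 to 800 mm from the base axis. Payload 3.9 kg.
Tool frame: the origin (TCP) lies at the very end of the fingers, on their centre line; the grasp point (between the pads) lies 19 mm behind it; z points along the fingers, y is the line along which they close (so a half turn about z gives the same grasp; the last joint's range is limited). The gripper opens to 85 mm and grips with 20 to 120 N. Pads are 22 mm wide; open, the fingers measure 114 mm over their backs; the gripper's body (76 mm by 85 mm) begins 54 mm behind the grasp point. The pads swing forward as they close: fully open they stand 13 mm farther back than shut.
Start: joints at [1.193, 0.26, -0.138, 1.173, 0, 1.571], TCP at [193.655, 487.968, 231.304] pointing down, gripper open.
Joint ranges: [-2.78, 2.78], [-0.83, 1.72], [-1.28, 1.37], [-1.9, 2.12], [-1.57, 1.48], [-3.14, 3.14]. Speed limits (rad/s): [2.57, 2.57, 3.14, 3.14, 3.14, 3.14].

## Interface

Orientations are given as a unit quaternion [x, y, z, w].
In Python, from bench import env gives the robot as it stands.
- The arm moves only by the tool apply_moves, never from a script. Its argument "targets" is one flat list of numbers, 6 for each row, row after row: the shift along the tool's x, y, z in m, then the turn, a rotation vector about the tool's x, y, z in degrees. A call has 1 to 10 rows; each row is the pose to reach, as a shift and turn from the pose commanded when the call began, along the tool's axes at that moment; what a row does not reach only later rows make up. A row lasts 1/8 s, in which the tool goes at most 62.5 mm and 10.7 degrees, less where a joint would pass 70% of its speed; a pose out of reach is approached as far as the arm can. A call with a gripper value outside its range is refused whole. "gripper" is the gripper's target within -1 to 1 (fully open at 1, half-way at 0, shut at -1), set as the call begins (left out, the last holds). The fingers move at their own pace and stop on an object; "squeeze" is the grip in N (left out, the last holds). Time passes only in rows, so rows that repeat a pose let the fingers close. It gives the time, the measured TCP pose, the force, the opening and the grip force at its end, in the units of the state.
- env.read_state(): the state, without advancing time (a new reading comes with each control period).
- env.grab_frame(name): name is "scene" or "top" or "wrist"; returns a dict with "pixels" (400x640x3 uint8, red, green, blue), "range_z" (400x640 float32, mm along the optical axis (not along the pixel's ray), 0 where there is no reading), "camera_matrix" (3x3 intrinsics, pixels), "world_from_camera" (4x4, takes a point from camera to world coordinates). Camera axes: x right, y down, z forward; pixel columns grow to the right and rows downward; lengths in mm; the calibration is good to about 2 mm. A picture is of the moment at which its call begins.
- env.sign_off(): hands the job in; it is judged then, once.
Trained networks look in a picture, given as the dict that the camera call returned (one of the last four; its "shot" number tells which), for a name from the list of things; names that differ only in an ending like _2 or _b are one class to them, and where a whole thing is asked for, a point or a joint stands for the part that bears it (a point fixed in the world has none). Each returns a list of dicts, best first, with "p" (0 to 1); they miss things now and then, are a little off and sometimes report something else, mostly with a low value. They report only what shows in the picture. A call takes as long as a camera call. They do not tell look-alikes from the thing itself.
- env.outline_of(picture, thing): "region" (400x640 bool, what is visible of it) and "bbox" ([left, top, right, bottom] in pixels, round what is visible of it).
The state is a dict: "time_s": time; "qpos": joint angles; "qd": joint speeds; "joint_torque": joint torques, N m; "ee_pos": TCP position; "orientation": TCP orientation; "force": force on the tool from outside, world axes, zero at the start; "torque": the same for the moment, N m; "gripper_width": finger opening in mm; "grip_force": force on a finger pad.
Only numpy, scipy, OpenCV 4.12 (cv2) and the standard library are available. Lean on these libraries where they do the work, as an engineer would, in place of code of your own. Each camera call takes 0.05 s, during which the arm holds its last target. There are 200 camera calls.

## Task

Two identical sealed metal canisters stand on the table: one holds a solid silver blank and is heavy, the other only a light resin blank, and you can tell which only by lifting one a little. Stand the heavy canister upright wholly on the flat pale soldering board on the same table and the light one upright in the round wooden tray, setting both down gently.

Things in the scene. Friction and masses are not known exactly. Their poses are not given: they have to be found in the camera images.
- can_1_center (a point): one of two identical sealed metal canisters: upright cylinder 46 mm across, 60 mm tall, fixed screw lid 48 mm across over the top 11 mm. Point: its centre, 30 mm above its foot, z up. Starts upright on the table. One of the two weighs about 0.48 kg (4.7 N, silver blank inside), the other about 0.11 kg (1.1 N, resin blank), within 10 %; which is which is chance and cannot be seen.
- can_2_center (a point): the other of two identical sealed metal canisters: upright cylinder 46 mm across, 60 mm tall, fixed screw lid 48 mm across over the top 11 mm. Point: its centre, 30 mm above its foot, z up. Starts upright on the table. One of the two weighs about 0.48 kg (4.7 N, silver blank inside), the other about 0.11 kg (1.1 N, resin blank), within 10 %; which is which is chance and cannot be seen.
- board_top (a point): the flat pale ceramic soldering board, a rectangular slab 113 mm (its x) by 159 mm (its y) and 20 mm thick, fixed on the table with the canisters (not the one on the lower bench). The point is the centre of its upper face, z up. The heavy canister goes here.
- tray_floor (a point): the round shallow wooden tray, 124 mm across, inner floor 110 mm across and 5 mm above the table, rim 5 mm thick and 12 mm above the table, fixed on the table. The point is the centre of its inner floor, z up. The light canister goes here.
Things that resemble listed ones, but are neither listed nor needed, are in the scene too. What is shaped like the part that bears board_top but black is not meant.

How it is judged (in metres and radians):
At the end, for the whole second after the job is handed in: The canister over 2.5 N stands on the board, centre within 36 mm of the board's centre along its 113 mm side and 59 mm along its 159 mm side; the lighter one stands on the tray floor, centre within 36 mm of the tray's centre. Both upright within 0.15 rad and at rest (((x of can_1_center in the frame of board_top between -0.036 and 0.036 m and y of can_1_center in the frame of board_top between -0.059 and 0.059 m and z of can_1_center in the frame of board_top between 0.022 and 0.038 m and contact force between can_1 and board above 2.5 N and horizontal distance between can_2_center and tray_floor below 0.036 m and z of can_2_center in the frame of tray_floor between 0.022 and 0.038 m and contact force between can_2 and tray between 0.3 and 2.5 N) or (x of can_2_center in the frame of board_top between -0.036 and 0.036 m and y of can_2_center in the frame of board_top between -0.059 and 0.059 m and z of can_2_center in the frame of board_top between 0.022 and 0.038 m and contact force between can_2 and board above 2.5 N and horizontal distance between can_1_center and tray_floor below 0.036 m and z of can_1_center in the frame of tray_floor between 0.022 and 0.038 m and contact force between can_1 and tray between 0.3 and 2.5 N)) and angle between each of can_1_center, can_2_center's own z axis and vertical below 0.15 rad and linear speed of each of can_1, can_2 below 0.02 m/s); the robot touches nothing.
It fails at once if a canister strikes the board or the tray with more than 40 N (dropped or rammed down) (contact force between any of can_1, can_2 and board above 40 N or contact force between any of can_1, can_2 and tray above 40 N).
It also fails if it takes over 54 s, if anything falls off the work surface, if the arm or the gripper's body presses on something with over 40 N, if the wrist force passes 120 N, or if a joint passes its speed limit or range.

## Working session

There is one attempt and no reset: what is moved stays moved. The work goes in short steps, Python scripts to look and compute and a tool call to move; the robot and the scene stay as the last step left them, time stands still between calls to the robot, and variables do not carry over. Pictures are saved under pics/ and viewed, at most 10 in all, crops included, and the job is handed in when it is done.

Besides the shell and the picture viewer there is one more tool, called after ">>>" as name(argument=value, ...) on one line, values as JSON. apply_moves: Moves the arm, as the interface text tells. Its arguments: {"type":"object","properties":{"targets":{"type":"array"},"gripper":{"type":"number"},"squeeze":{"type":"number"}},"required":["targets"]}

```bash
mkdir -p pics; cat > h.py <<'E'
import numpy as np, cv2
from bench import env
def cloud(f):
    K=f["camera_matrix"];z=f["range_z"].astype(float)
    v,u=np.mgrid[0:400,0:640]
    P=np.stack([(u-K[0,2])/K[0,0]*z,(v-K[1,2])/K[1,1]*z,z],-1)
    T=f["world_from_camera"]
    W=P@T[:3,:3].T+T[:3,3]; W[z==0]=np.nan
    return W
def save(f,n): cv2.imwrite("pics/"+n,f["pixels"][:,:,::-1])
E
python3 - <<'E'
from h import *
s=env.read_state(); print(s)
for n in("top","scene"):
    f=env.grab_frame(n); save(f,n+"1.png"); W=cloud(f)
    for t in("can_1_center","board_top","tray_floor"):
        for d in env.outline_of(f,t):
            m=d["region"]; p=W[m]; p=p[~np.isnan(p[:,0])]
            print(n,t,round(d["p"],2),d["bbox"],np.percentile(p,[2,50,98],axis=0).round(0).tolist())
E
```

```text
{'time_s': 0.0, 'qpos': array([ 1.19302664e+00,  2.60689977e-01, -1.39384879e-01,  1.17267447e+00,
       -1.30708001e-05,  1.57080625e+00]), 'qd': array([-1.02156397e-04, -8.55430679e-04,  4.10601231e-05, -1.96238661e-03,
       -3.52275429e-04, -2.42525481e-04]), 'joint_torque': array([-1.22967595e-03, -4.05672348e+01,  2.53924119e+01,  1.84982247e-02,
       -2.82823721e-04,  8.19705775e-06]), 'ee_pos': array([193.39939667, 487.350826  , 230.45577875]), 'orientation': array([ 1.87768465e-01,  9.82212833e-01, -9.60359058e-04, -1.76927100e-04]), 'force': array([-0.3530141 , -0.1029246 ,  0.04765592]), 'torque': array([-0.023672  ,  0.02632114, -0.00563023]), 'grip_force': 0.0, 'gripper_width': 85.36366072803247}
top can_1_center 0.92 [289.9, 181.7, 314.8, 205.9] [[427.0, -270.0, 1.0], [447.0, -250.0, 60.0], [470.0, -227.0, 64.0]]
top board_top 0.59 [405.5, 235.4, 474.4, 281.8] [[244.0, -656.0, 15.0], [298.0, -579.0, 20.0], [353.0, -503.0, 23.0]]
top tray_floor 0.96 [184.4, 142.2, 232.1, 196.8] [[453.0, -67.0, 2.0], [509.0, -9.0, 6.0], [564.0, 46.0, 14.0]]
scene can_1_center 0.57 [320.5, 191.8, 342.1, 218.1] [[425.0, -269.0, 4.0], [440.0, -258.0, 49.0], [466.0, -229.0, 63.0]]
scene board_top 0.8 [326.7, 287.4, 411.3, 369.1] [[238.0, -658.0, 8.0], [291.0, -588.0, 19.0], [350.0, -505.0, 23.0]]
scene board_top 0.65 [355.5, 207.4, 429.8, 267.7] [[450.0, -493.0, 1.0], [503.0, -422.0, 19.0], [566.0, -335.0, 23.0]]
scene tray_floor 0.98 [281.6, 144.8, 324.9, 173.8] [[449.0, -66.0, 1.0], [507.0, -6.0, 6.0], [563.0, 51.0, 13.0]]
```

View pics/top1.png

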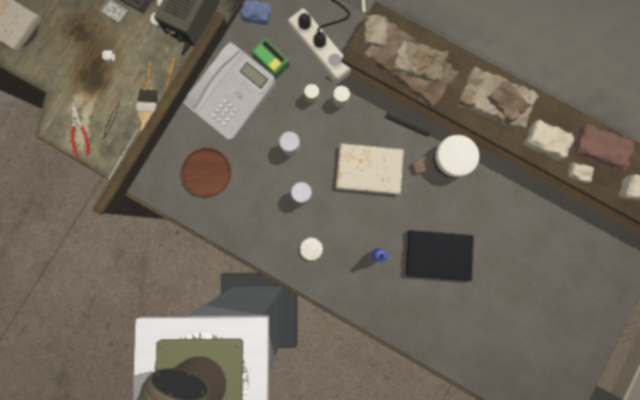

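View pics/scene1.png

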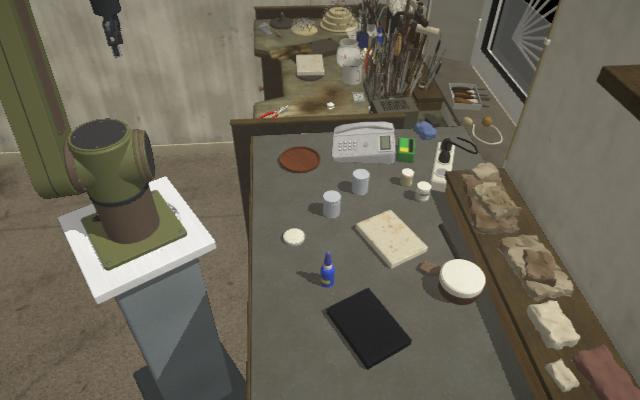

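The top view shows the two metal canisters at about (289,143) and (301,193), the tray at (206,172) and the pale board at (370,169). The black slab at (440,256) is the decoy, and a wooden edge runs along the left.

```bash
python3 - <<'E'
from h import *
R=[]
for n in("top","scene"):
    f=env.grab_frame(n); W=cloud(f)
    x,y,z=W[...,0],W[...,1],W[...,2]
    def near(cx,cy,r,a,b): return W[(np.hypot(x-cx,y-cy)<r)&(z>a)&(z<b)]
    v=(289,143) if n=="top" else (361,175)
    c2=W[v[1],v[0]]
    for nm,c in(("A",(447,-249)),("B",c2[:2])):
        p=near(c[0],c[1],40,50,75); (cx,cy),r=cv2.minEnclosingCircle(p[:,:2].astype(np.float32))
        print(n,nm,len(p),round(cx,1),round(cy,1),round(r,1),np.median(p,0).round(1))
    p=near(505,-420,115,12,30); c,s,a=cv2.minAreaRect(p[:,:2].astype(np.float32)); print(n,"board",c,s,a,np.median(p[:,2]))
    p=near(508,-8,80,9,25); print(n,"tray",cv2.minEnclosingCircle(p[:,:2].astype(np.float32)),np.percentile(p[:,2],[5,95]))
    if n=="top":
        for X in range(300,760,40):
            print(X,[int(np.nanmax(z[(abs(x-X)<20)&(abs(y-Y)<20)],initial=-999)) for Y in range(200,-640,-40)])
E
```

```text
top A 318 449.3 -248.0 23.8 [ 448.9 -247.5   60.5]
top B 317 570.0 -220.3 23.8 [ 568.6 -221.5   60.4]
top board (509.4746398925781, -434.9175720214844) (196.5009307861328, 112.42626190185547) 84.28900146484375 19.94455343447487
top tray ((507.6175842285156, -9.879996299743652), 62.041481018066406) [ 9.37931164 14.72308782]
300 [-999, -999, -999, -999, -999, -999, 3, 5, 5, 4, 4, 14, 14, 6, 5, 54, 107, 5, 23, 24, 24]
340 [-999, -999, -999, -999, 3, 4, 4, 5, 5, 4, 4, 14, 15, 6, 6, 5, 5, 5, 23, 24, 24]
380 [-999, -999, 0, 5, 4, 5, 4, 4, 5, 4, 5, 4, 4, 5, 4, 4, 4, 6, 5, 5, 5]
420 [54, 4, 4, 5, 4, 5, 4, 4, 4, 5, 5, 63, 62, 4, 4, 5, 5, 5, 5, 5, 4]
460 [54, 49, 4, 5, 15, 15, 16, 15, 4, 4, 5, 65, 63, 22, 24, 23, 23, 22, 4, 4, 5]
500 [53, 54, 5, 4, 15, 10, 12, 14, 4, 5, 5, 4, 5, 22, 24, 26, 24, 24, 16, 51, 55]
540 [48, 54, 54, 5, 15, 15, 14, 14, 4, 4, 62, 64, 5, 20, 24, 24, 23, 24, 18, 53, 55]
580 [-999, 54, 55, 4, 5, 16, 21, 23, 4, 6, 63, 64, 5, 5, 23, 24, 22, 19, 4, 43, 55]
620 [-60, -999, 54, 53, 5, 22, 29, 31, 31, 4, 5, 4, 4, 5, 5, 5, 4, 19, 20, 59, 64]
660 [-59, -61, 53, 54, 40, 42, 32, 35, 39, 37, 5, 3, 6, 49, 50, 4, 18, 18, 85, 89, 85]
700 [-60, -59, -999, 53, 54, 57, 57, 39, 49, 50, 15, 46, 46, 50, 50, 4, 63, 91, 108, 111, 88]
740 [-60, -59, -68, 51, 53, 60, 65, 60, 52, 53, 42, 5, 6, 45, 63, 65, 89, 111, 111, 111, 109]
scene A 217 448.4 -245.6 25.9 [ 445.6 -249.3   59.6]
scene B 188 569.2 -219.0 25.3 [ 564.8 -221.6   59.9]
scene board (507.6408996582031, -432.7853088378906) (203.2308807373047, 114.93711853027344) 83.75863647460938 19.580717788268544
scene tray ((505.924560546875, -7.713923454284668), 65.16934967041016) [ 9.37898226 14.72306875]
```

>>> apply_moves(targets=[-0.04,-0.047,0.006,0,0,-2,-0.08,-0.093,0.012,0,0,-4,-0.12,-0.139,0.018,0,0,-6,-0.16,-0.185,0.025,0,0,-8,-0.2,-0.232,0.032,0,0,-10,-0.24,-0.278,0.038,0,0,-12,-0.28,-0.324,0.044,0,0,-14,-0.32,-0.371,0.05,0,0,-16,-0.36,-0.417,0.056,0,0,-18,-0.4,-0.463,0.062,0,0,-21.6], gripper=1, squeeze=50)

```text
time_s: 1.75
ee_pos: [395.3, -92.1, 169.5]
orientation: [-0.0, 1.0, 0.0, 0.001]
force: [1.3, 0.5, 0.1]
gripper_width: 85.2
grip_force: 0.0
```

>>> apply_moves(targets=[-0.018,-0.052,0.02,0,0,0,-0.036,-0.104,0.04,0,0,0,-0.0545,-0.156,0.06,0,0,0,-0.0545,-0.156,0.06,0,0,0,-0.0545,-0.156,0.06,0,0,0])

```text
time_s: 2.38
ee_pos: [448.4, -245.5, 109.1]
orientation: [0.001, 1.0, 0.001, -0.001]
force: [0.2, 0.0, 0.5]
gripper_width: 85.0
grip_force: 0.0
```

```bash
python3 - <<'E'
from h import *
s=env.read_state(); print(s["ee_pos"],s["orientation"],s["qpos"],s["force"])
for n in("wrist","top"):
    f=env.grab_frame(n); save(f,n+"2.png"); W=cloud(f); x,y,z=W[...,0],W[...,1],W[...,2]
    for c in((449,-248),(569.5,-220.5)):
        p=W[(np.hypot(x-c[0],y-c[1])<40)&(z>54)&(z<66)]
        if len(p)>20: print(n,len(p),cv2.minEnclosingCircle(p[:,:2].astype(np.float32)),np.median(p,0))
    p=W[(np.hypot(x-508,y+415)<98)&(z>14)&(z<26)]
    if len(p)>20: print(n,"board",len(p),p.mean(0),cv2.minAreaRect(p[:,:2].astype(np.float32)))
E
```

```text
[ 448.39524278 -245.53136081  109.07316099] [ 6.33464686e-04  9.99999445e-01  5.70741199e-04 -6.18403688e-04] [-5.01237377e-01  3.22842261e-01 -3.87647828e-01  8.61939141e-01
  4.07801817e-04 -4.99970780e-01] [0.16164488 0.04944741 0.47670346]
wrist 4382 ((448.6647033691406, -246.537841796875), 24.293594360351562) [ 446.80079403 -246.80848637   60.73324599]
wrist 28 ((551.234375, -213.52749633789062), 13.931221008300781) [ 546.5356457  -218.11442363   54.57303211]
wrist board 19121 [ 493.8280187  -423.26985048   20.19232235] ((510.0484619140625, -414.2622985839844), (159.07568359375, 111.96651458740234), 84.24737548828125)
top board 2862 [ 510.42015779 -415.64854632   19.9087151 ] ((511.1434326171875, -416.04718017578125), (158.32667541503906, 112.45579528808594), 84.03301239013672)
```

>>> apply_moves(targets=[0,-0.001,0.03,0,0,0,0,-0.001,0.06,0,0,0,0,-0.001,0.08,0,0,0,0,-0.001,0.096,0,0,0,0,-0.001,0.096,0,0,0])

```text
time_s: 3.1
ee_pos: [448.1, -245.3, 13.1]
orientation: [-0.0, 1.0, 0.001, -0.001]
force: [0.3, 0.0, 0.0]
gripper_width: 85.5
grip_force: 0.0
```

>>> apply_moves(targets=[0,0,0,0,0,0,0,0,0,0,0,0,0,0,0,0,0,0,0,0,0,0,0,0,0,0,0,0,0,0,0,0,0,0,0,0,0,0,0,0,0,0,0,0,0,0,0,0], gripper=-1, squeeze=50)

```text
time_s: 4.1
ee_pos: [449.8, -246.7, 14.6]
orientation: [0.0, 1.0, 0.0, 0.001]
force: [-0.6, 2.6, 5.5]
gripper_width: 45.8
grip_force: 50.5
```

>>> apply_moves(targets=[0,0,-0.01,0,0,0,0,0,-0.03,0,0,0,0,0,-0.05,0,0,0,0,0,-0.07,0,0,0,0,0,-0.07,0,0,0,0,0,-0.07,0,0,0,0,0,-0.07,0,0,0,0,0,-0.07,0,0,0])

```text
time_s: 5.1
ee_pos: [448.4, -246.7, 82.5]
orientation: [0.0, 1.0, 0.0, -0.001]
force: [-0.2, -0.4, -5.0]
gripper_width: 45.8
grip_force: 52.1
```

```bash
python3 - <<'E'
from h import *
for i in range(3):
    f=env.grab_frame("top"); s=env.read_state(); print(s["ee_pos"],s["force"],s["gripper_width"])
E
```

```text
[ 448.60437076 -246.75265243   82.66218102] [ 0.44484792 -0.95564295 -3.98521779] 45.35040383843095
[ 448.70708093 -246.81929398   82.80834823] [ 0.2153982  -0.0168983  -3.64201457] 45.55988095745349
[ 448.82033507 -246.86809572   82.93339244] [ 0.19764636 -0.04931412 -4.33193403] 45.84586553397568
```

>>> apply_moves(targets=[-0.01,-0.028,0,0,0,0,-0.025,-0.07,0,0,0,0,-0.04,-0.112,0,0,0,0,-0.052,-0.145,0,0,0,0,-0.0615,-0.167,0,0,0,0,-0.0615,-0.167,0.015,0,0,0,-0.0615,-0.167,0.03,0,0,0,-0.0615,-0.167,0.042,0,0,0,-0.0615,-0.167,0.045,0,0,0,-0.0615,-0.167,0.045,0,0,0])

```text
time_s: 6.5
ee_pos: [510.2, -413.5, 38.1]
orientation: [0.0, 1.0, 0.0, -0.0]
force: [-0.5, 0.4, -3.8]
gripper_width: 45.9
grip_force: 52.6
```

>>> apply_moves(targets=[0,0,0.001,0,0,0,0,0,0.002,0,0,0,0,0,0.003,0,0,0,0,0,0.003,0,0,0])

```text
time_s: 7.0
ee_pos: [510.3, -414.0, 35.3]
orientation: [0.0, 1.0, 0.0, -0.0]
force: [0.4, 0.8, -3.6]
gripper_width: 45.7
grip_force: 52.6
```

>>> apply_moves(targets=[0,0,0.0005,0,0,0,0,0,0.001,0,0,0,0,0,0.001,0,0,0])

```text
time_s: 7.38
ee_pos: [510.4, -414.1, 34.5]
orientation: [0.0, 1.0, -0.0, 0.0]
force: [-0.8, -0.1, -3.1]
gripper_width: 45.4
grip_force: 52.8
```

>>> apply_moves(targets=[0,0,0.0005,0,0,0,0,0,0.001,0,0,0,0,0,0.001,0,0,0])

```text
time_s: 7.75
ee_pos: [510.4, -414.1, 34.4]
orientation: [0.0, 1.0, -0.0, 0.0]
force: [-2.1, 1.5, 5.2]
gripper_width: 45.3
grip_force: 53.3
```

>>> apply_moves(targets=[0,0,0,0,0,0,0,0,0,0,0,0,0,0,0,0,0,0,0,0,0,0,0,0,0,0,0,0,0,0,0,0,0,0,0,0], gripper=1)

```text
time_s: 8.5
ee_pos: [510.4, -414.0, 33.3]
orientation: [0.0, 1.0, -0.0, -0.0]
force: [0.3, 0.4, 0.9]
gripper_width: 85.3
grip_force: 0.0
```

>>> apply_moves(targets=[0,0,-0.02,0,0,0,0,0,-0.05,0,0,0,0,0,-0.08,0,0,0,-0.016,0.05,-0.08,0,0,0,-0.032,0.1,-0.08,0,0,0,-0.048,0.15,-0.08,0,0,0,-0.06,0.194,-0.08,0,0,0,-0.06,0.194,-0.08,0,0,0,-0.06,0.194,-0.08,0,0,0])

```text
time_s: 9.62
ee_pos: [570.6, -220.4, 113.4]
orientation: [0.0, 1.0, -0.0, -0.0]
force: [-0.8, -0.3, -0.8]
gripper_width: 85.3
grip_force: 0.0
```

```bash
python3 - <<'E'
from h import *
s=env.read_state(); print(s["ee_pos"],s["force"])
for n in("wrist","scene","top"):
    f=env.grab_frame(n); save(f,n+"3.png"); W=cloud(f); x,y,z=W[...,0],W[...,1],W[...,2]
    for c,h in(((510,-414),80),((569.5,-220.5),60)):
        p=W[(np.hypot(x-c[0],y-c[1])<40)&(z>h-6)&(z<h+6)]
        if len(p)>20: print(n,len(p),cv2.minEnclosingCircle(p[:,:2].astype(np.float32)),np.median(p,0))
E
```

```text
[ 570.55948828 -220.35790367  113.39017578] [-0.82603524 -0.31389297 -0.75269122]
wrist 60 ((514.7410888671875, -393.1689453125), 9.218172073364258) [ 515.3862425  -392.09751478   74.71715845]
wrist 4230 ((569.8994750976562, -218.9630126953125), 24.265138626098633) [ 568.20381822 -218.67105601   60.73262369]
scene 225 ((508.00244140625, -413.7094421386719), 24.67108154296875) [ 506.23750598 -415.3958142    79.79870708]
scene 169 ((568.6158447265625, -219.4285125732422), 24.82787322998047) [ 566.35487651 -220.65452052   59.86198386]
top 328 ((509.4903564453125, -416.47186279296875), 24.051673889160156) [ 509.74184201 -416.08663046   80.055333  ]
top 273 ((569.5003051757812, -220.8934326171875), 23.83636474609375) [ 567.77046323 -221.70741749   60.46575033]
```

Heavy can is on the board, upright. Now the second one at (570,-220).

>>> apply_moves(targets=[0.001,0.001,0.03,0,0,0,0.001,0.001,0.06,0,0,0,0.001,0.001,0.085,0,0,0,0.001,0.001,0.099,0,0,0,0.001,0.001,0.1,0,0,0,0.001,0.001,0.1,0,0,0])

```text
time_s: 10.52
ee_pos: [570.2, -219.7, 14.1]
orientation: [0.001, 1.0, -0.0, 0.001]
force: [0.2, 0.2, 1.0]
gripper_width: 85.3
grip_force: 0.0
```

>>> apply_moves(targets=[0,0,0,0,0,0,0,0,0,0,0,0,0,0,0,0,0,0,0,0,0,0,0,0,0,0,0,0,0,0,0,0,0,0,0,0,0,0,0,0,0,0], gripper=-1, squeeze=40)

```text
time_s: 11.4
ee_pos: [570.1, -218.9, 14.1]
orientation: [0.0, 1.0, 0.0, 0.001]
force: [-0.4, 1.3, 5.7]
gripper_width: 45.7
grip_force: 40.3
```

>>> apply_moves(targets=[0,0,-0.01,0,0,0,0,0,-0.03,0,0,0,0,0,-0.05,0,0,0,0,0,-0.07,0,0,0,0,0,-0.07,0,0,0,0,0,-0.07,0,0,0,0,0,-0.07,0,0,0])

```text
time_s: 12.28
ee_pos: [568.6, -218.8, 82.1]
orientation: [0.0, 1.0, 0.0, -0.001]
force: [-0.1, 0.1, -1.0]
gripper_width: 45.3
grip_force: 41.0
```

>>> apply_moves(targets=[0.008,0.028,0,0,0,0,0.023,0.08,0,0,0,0,0.038,0.13,0,0,0,0,0.053,0.18,0,0,0,0,0.0615,0.21,0,0,0,0,0.0615,0.21,0.02,0,0,0,0.0615,0.21,0.04,0,0,0,0.0615,0.21,0.055,0,0,0,0.0615,0.21,0.06,0,0,0,0.0615,0.21,0.06,0,0,0])

```text
time_s: 13.52
ee_pos: [507.8, -9.1, 22.9]
orientation: [0.0, 1.0, -0.0, -0.001]
force: [-0.2, -0.3, -1.6]
gripper_width: 45.4
grip_force: 41.4
```

>>> apply_moves(targets=[0,0,0.001,0,0,0,0,0,0.002,0,0,0,0,0,0.003,0,0,0,0,0,0.003,0,0,0])

```text
time_s: 14.02
ee_pos: [508.2, -9.0, 20.4]
orientation: [0.0, 1.0, -0.0, 0.0]
force: [0.4, 0.7, -0.3]
gripper_width: 45.5
grip_force: 41.4
```

>>> apply_moves(targets=[0,0,0.0005,0,0,0,0,0,0.001,0,0,0,0,0,0.001,0,0,0])

```text
time_s: 14.4
ee_pos: [508.2, -9.0, 19.3]
orientation: [0.0, 1.0, -0.0, -0.0]
force: [0.1, -0.3, -0.9]
gripper_width: 45.7
grip_force: 41.4
```

>>> apply_moves(targets=[0,0,0.0005,0,0,0,0,0,0.001,0,0,0,0,0,0.001,0,0,0])

```text
time_s: 14.78
ee_pos: [508.3, -9.0, 19.1]
orientation: [0.0, 1.0, 0.0, 0.0]
force: [-2.9, -0.3, 7.5]
gripper_width: 45.4
grip_force: 41.1
```

>>> apply_moves(targets=[0,0,0,0,0,0,0,0,0,0,0,0,0,0,0,0,0,0,0,0,0,0,0,0,0,0,0,0,0,0,0,0,0,0,0,0], gripper=1)

```text
time_s: 15.52
ee_pos: [508.2, -9.0, 18.3]
orientation: [0.0, 1.0, -0.0, -0.0]
force: [-0.8, 0.1, 0.1]
gripper_width: 85.6
grip_force: 0.0
```

>>> apply_moves(targets=[0,0,-0.02,0,0,0,0,0,-0.05,0,0,0,0,0,-0.09,0,0,0,0,0,-0.13,0,0,0,0.05,0,-0.15,0,0,0,0.1,0,-0.15,0,0,0,0.1,0,-0.15,0,0,0,0.1,0,-0.15,0,0,0])

```text
time_s: 16.52
ee_pos: [409.0, -9.0, 168.7]
orientation: [0.0, 1.0, -0.0, 0.001]
force: [0.6, 0.1, 0.4]
gripper_width: 85.5
grip_force: 0.0
```

```bash
python3 - <<'E'
from h import *
s=env.read_state(); print(s["ee_pos"],s["force"],s["gripper_width"])
for n in("scene","top"):
    f=env.grab_frame(n); save(f,n+"4.png"); W=cloud(f); x,y,z=W[...,0],W[...,1],W[...,2]
    for c,h in(((510,-414),80),((508,-9),65)):
        p=W[(np.hypot(x-c[0],y-c[1])<40)&(z>h-6)&(z<h+6)]
        if len(p)>20: print(n,len(p),cv2.minEnclosingCircle(p[:,:2].astype(np.float32)),np.median(p,0))
E
```

```text
[409.01234834  -8.95254138 168.65668704] [0.63637857 0.09327068 0.40868915] 85.46783444498085
scene 232 ((509.3006286621094, -413.80194091796875), 24.709714889526367) [ 507.14914993 -415.38391821   79.62150785]
scene 138 ((505.899658203125, -7.2481584548950195), 27.388830184936523) [505.00398803 -11.14130006  64.85003434]
top 327 ((509.6994323730469, -416.3315734863281), 23.808006286621094) [ 509.75342597 -415.82958674   80.32678745]
top 329 ((508.4596862792969, -11.173232078552246), 23.971529006958008) [508.41669551 -12.09613313  65.22266763]
```

View pics/scene4.png

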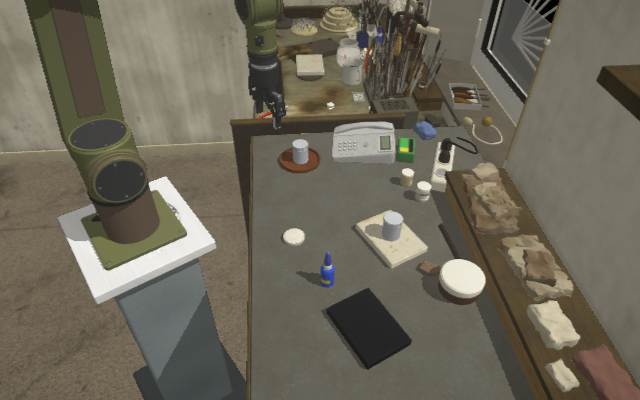

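Canisters stand upright on the board (392,226) and in the tray (300,151), both near centre, and the gripper is clear.

```bash
python3 -c "
from bench import env
print(env.sign_off())"
```

```text
the job is handed in; nothing more can be done
None
```

The heavy canister stands near the centre of the pale board and the light one near the centre of the wooden tray, both upright; the job was handed in at about 17 s, and no verdict was returned.

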